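# Take the wire spool off its twist-lock post

## Task

Take the spool of copper craft wire off the wire dispenser: its hidden twist-lock only lets go at certain angles, so turn it and feel, with a gentle pull, for where it comes free, then draw it straight up off the post without lifting, tipping or dragging the dispenser. Set the spool down gently (do not drop it) so that it stands upright, right way up, on the floor of the topmost of the three stacked grey trays, and let go. Leave the trays and the other things on the sill where they are.

Things in the scene. Friction and masses are not known exactly. Their poses are not given: they have to be found in the camera images.
- spool: Loose spool of copper wire with cream plastic flanges, 56 mm in diameter, 46 mm tall, 150 to 290 g. Origin: centre of its underside; z up along its axis. It sits on the dispenser's foot, post through its 19 mm bore. The lowest 10 mm of the bore has two opposite keyways, open below and hidden from above; they let the spool pass the post's two lugs.
- spool_grip (a point): Point on the spool's axis 28 mm above its underside, a good height to grip the flanges across their 56 mm diameter from above. Locked, the spool turns freely either way without stops but rises only about 4 mm before the hidden lugs stop it. With keyways and lugs in line within about 0.15 rad it lifts straight off: a turn of 180 degrees at most, either way, finds a free angle.
- dispenser: Loose wire dispenser, 1.2 to 1.6 kg: dark round steel foot 124 mm in diameter, 10 mm thick, with a steel post 17 mm in diameter in its centre and a tongue along +x with a thin wire-guide arm, 92 mm from the post, 78 mm high. Origin: centre of the foot's underside, on the post's axis; z up. Pulling the locked spool up with more than about 12 N lifts it off the sill.
- post_top (a point): Tip of the post, 64 mm above the dispenser's underside, 8 mm above the seated spool's top; the spool's underside must rise above it. The post has two opposite lugs (a 5 mm cross-pin) inside the spool, at an angle that differs from time to time and can be neither seen nor read from any pose: it must be felt for.
- trays: Three pale grey round plastic trays interlocked into one stack, 150 mm in diameter, 72 mm tall, 0.38 kg, loose on the sill. Origin: centre of the underside; z up.
- tray_floor (a point): Centre of the floor of the topmost tray, 51 mm above the stack's underside; the floor is flat and 136 mm in diameter; the wall widens to 144 mm inside and its rim is 21 mm above the floor.
- charger: Bystander: white dome-shaped charger with a round press button on top, 84 mm in diameter, 39 mm high. Origin: centre of its underside.
- canister: Bystander: small aluminium canister with a screw-top lid, 57 mm in diameter, 53 mm high. Origin: centre of its underside.
- bird: Bystander: blue ceramic bird figurine on a 40 mm round white base, about 110 mm long from tail to beak and 73 mm high. Origin: centre of its underside; its beak points to +x.
- brush: Bystander: teal plastic cleaning brush lying bristles down, 185 mm long, 26 mm wide and 26 mm high, long axis along its x (head towards +x). Origin on the sill under the brush, near the middle of its length.

How it is judged:
On the way:
1. the spool has been drawn up off the post: its underside is above the post's tip (z of spool in the frame of post_top above 0.003 m), for 0.1 s.
At the end, for the whole second after the job is handed in: The spool stands at rest and released, upright within 0.1 rad, on the floor of the topmost tray (within 6 mm of its height, inside the wall); dispenser and tray stack upright within 0.1 rad; these and charger, canister, bird and brush within 30 mm of where they were (horizontal distance between spool and tray_floor below 0.046 m and z of spool in the frame of tray_floor between -0.006 and 0.006 m and angle between each of spool, dispenser, trays's own z axis and vertical below 0.1 rad and linear speed of spool below 0.02 m/s and contact force between spool and trays above 0.3 N and distance of each of dispenser, trays, charger, canister, bird, brush from where it was at the start of the episode below 0.03 m); the robot touches nothing.
It fails at once if the dispenser is lifted more than 12 mm off the sill, tipped by more than 0.15 rad, or shifted more than 30 mm (distance of dispenser from where it was at the start of the episode above 0.03 m or angle between dispenser's own z axis and vertical above 0.15 rad or height (world z) of dispenser above 0.012 m).
It fails at once if the spool is dropped: it falls freely, out of the fingers, faster than 0.45 m/s (about 10 mm) (contact force between the fingers and spool below 0.05 N and linear speed of spool above 0.45 m/s).
It fails at once if the tray stack is shifted more than 30 mm or tipped by more than 0.2 rad (distance of trays from where it was at the start of the episode above 0.03 m or angle between trays's own z axis and vertical above 0.2 rad).
It fails at once if the charger, canister, bird or brush is shifted more than 30 mm or tipped by more than 0.4 rad (distance of any of charger, canister, bird, brush from where it was at the start of the episode above 0.03 m or angle between any of charger, canister, bird, brush's own z axis and vertical above 0.4 rad).
It also fails if it takes over 72 s, if anything falls off the work surface, if the arm or the gripper's body presses on something with over 40 N, if the wrist force passes 120 N, or if a joint passes its speed limit or range.

## Robot

A 6-joint arm with a two-finger parallel gripper is mounted at the origin on the work surface. World frame = base frame: x ahead of the robot, y to its left, z up, the work surface at z = 0. Lengths are in m, angles in rad, forces in N, time in s.
With the tool pointing down it reaches from about 0.3 to 0.875 m from the base axis. Payload 6.4 kg.
Tool frame: the origin (TCP) lies midway between the tips of the shut fingers; the grasp point (between the pads) lies 19 mm behind it; z points along the fingers, y is the line along which they close (so a half turn about z gives the same grasp; the last joint's range is limited). The gripper opens to 88 mm and grips with 3 to 60 N. Pads are 18 mm wide; open, the fingers measure 123 mm over their backs; the gripper's body (75 mm by 187 mm) begins 45 mm behind the grasp point.
Start: joints at [-1.425, 0.181, 1.607, -0, 1.354, -0.206], TCP at [0.198, -0.54, 0.239] pointing down, gripper open.
Joint ranges: [-2.99, 2.99], [-0.89, 2.07], [0.3, 2.58], [-1.14, 4.28], [0, 2.63], [-3.12, 3.12]. Speed limits (rad/s): [2.57, 2.57, 3.01, 3.14, 3.14, 3.14].

## Interface

Orientations are given as a unit quaternion [w, x, y, z].
In Python, from bench import manip gives the robot as it stands.
- The arm moves only by the tool carry_out, never from a script. Its argument "increments" is a list of rows, each a list of 5 numbers: the shift along the world's x, y, z in mm, then the turn about the world's z in rad, then the finger opening in mm, from 0 to 88.1. A call has 1 to 8 rows; each row shifts and turns the commanded pose from where the row before left it; what a row does not reach is not made up. A row lasts 1/8 s, in which the tool goes at most 62.5 mm and 10.7 degrees, less where a joint would pass 70% of its speed; a pose out of reach is approached as far as the arm can. A call is refused whole if a number of a shift passes 62.5 or a number of a turn 0.188, either way. A call with a gripper value outside its range is refused whole. The fingers move at their own pace and stop on an object; the grip force is fixed at half the most. Time passes only in rows, so rows that do not move let the fingers close. It gives the time, the measured TCP pose, the force, the opening and the grip force at its end, in the units of the state.
- manip.get_state(): the state, without advancing time (a new reading comes with each control period).
- manip.camera(name): name is "scene" or "top" or "wrist"; returns (picture, depth): 400x640x3 uint8, red, green, blue; 400x640 float32, m along the optical axis (not along the pixel's ray), 0 where there is no reading.
- manip.camera_model(name): a dict with "K" (3x3 intrinsics, pixels), "R" (3x3) and "t" (3): a world point X has camera coordinates R X + t; the wrist camera has in their place "mount" (4x4, takes a point from camera to tool coordinates, whose origin is the TCP and whose axes are the flange's). Camera axes: x right, y down, z forward; pixel columns grow to the right and rows downward; lengths in m; the calibration is good to about 2 mm. A picture is of the moment at which its call begins: read the wrist's pose just before it. camera_model takes no time and is no camera call.
- manip.finish_job(): hands the job in; it is judged then, once.
Trained networks look in the newest picture that a camera, given by its name, has taken for a name from the list of things; names that differ only in an ending like _2 or _b are one class to them, and where a whole thing is asked for, a point or a joint stands for the part that bears it (a point fixed in the world has none). Each returns a list of dicts, best first, with "confidence" (0 to 1); they miss things now and then, are a little off and sometimes report something else, mostly with a low value. They report only what shows in the picture. A call takes as long as a camera call.
- manip.cut_out(camera, name): "mask" (400x640 bool, what is visible of it) and "uv" ([column, row] in pixels, amid what is visible of it).
- manip.tip_of(camera, name): "uv" ([column, row] in pixels: a listed point, or the origin of a listed thing).
The state is a dict: "time_s": time; "joints": joint angles; "qd": joint speeds; "joint_efforts": joint torques, N m; "position": TCP position; "eef_rot": TCP orientation; "force": force on the tool from outside, world axes, zero at the start; "wrist_torque": the same for the moment, N m; "opening": finger opening in m; "grasp_force": force on a finger pad.
Only numpy, scipy, OpenCV 4.12 (cv2) and the standard library are available. Lean on these libraries where they do the work, as an engineer would, in place of code of your own. Each camera call takes 0.05 s, during which the arm holds its last target. There are 200 camera calls.

## Working session

There is one attempt and no reset: what is moved stays moved. The work goes in short steps, Python scripts to look and compute and a tool call to move; the robot and the scene stay as the last step left them, time stands still between calls to the robot, and variables do not carry over. Pictures are saved under pics/ and viewed, at most 10 in all, crops included, and the job is handed in when it is done.

Besides the shell and the picture viewer there is one more tool, called after ">>>" as name(argument=value, ...) on one line, values as JSON. carry_out: Moves the arm, as the interface text tells. Its arguments: {"type":"object","properties":{"increments":{"type":"array","items":{"type":"array","items":{"type":"number"}}}},"required":["increments"]}

```bash
mkdir -p pics; cat > h.py <<'E'
import numpy as np, cv2
from bench import manip
def world(cam,uv,depth):
    m=manip.camera_model(cam);K=np.array(m["K"]);R=np.array(m["R"]);t=np.array(m["t"]).ravel()
    uv=np.atleast_2d(uv).astype(float);d=np.atleast_1d(depth)
    c=np.c_[(uv[:,0]-K[0,2])/K[0,0],(uv[:,1]-K[1,2])/K[1,1],np.ones(len(uv))]*d[:,None]
    return (c-t)@R
def cloud(cam,mask,depth):
    v,u=np.nonzero(mask&(depth>0));return world(cam,np.c_[u,v],depth[v,u])
E
python3 - <<'E'
from h import *
ims=[]
for cam in("top","scene"):
    p,d=manip.camera(cam);ims.append(p)
    for n in("spool","dispenser","trays","charger","canister","bird","brush"):
        for r in manip.cut_out(cam,n)[:1]:
            P=cloud(cam,r["mask"],d);
            if len(P)<5: continue
            q=np.percentile(P,[2,50,98],axis=0).round(3)
            print(cam,n,round(r["confidence"],2),np.round(r["uv"]),len(P),q.tolist())
    for n in("post_top","tray_floor","spool_grip"):
        for r in manip.tip_of(cam,n)[:1]:
            u,v=np.round(r["uv"]).astype(int);print(cam,n,round(r["confidence"],2),u,v,world(cam,[u,v],d[v,u]).round(3))
cv2.imwrite("pics/a.png",cv2.resize(np.vstack(ims),(480*800//600*5//6+0,600))[:,:,::-1])
print(manip.get_state())
E
```

```text
top spool 0.75 [234. 207.] 326 [[0.492, 0.203, 0.014], [0.517, 0.224, 0.056], [0.543, 0.254, 0.062]]
top dispenser 0.61 [235. 209.] 1241 [[0.461, 0.172, 0.004], [0.527, 0.232, 0.01], [0.606, 0.283, 0.063]]
top trays 0.82 [380. 203.] 2400 [[0.483, -0.243, 0.002], [0.55, -0.174, 0.051], [0.619, -0.102, 0.073]]
top charger 0.84 [318. 258.] 665 [[0.346, -0.046, 0.002], [0.385, -0.009, 0.027], [0.42, 0.026, 0.04]]
top canister 0.85 [317. 135.] 351 [[0.71, -0.024, 0.001], [0.734, 0.002, 0.051], [0.761, 0.027, 0.057]]
top bird 0.57 [163. 176.] 374 [[0.576, 0.389, 0.038], [0.6, 0.428, 0.058], [0.62, 0.484, 0.074]]
top brush 0.77 [452. 189.] 537 [[0.522, -0.44, -0.003], [0.591, -0.392, 0.021], [0.676, -0.35, 0.029]]
top post_top 0.98 231 210 [[0.515 0.232 0.061]]
top tray_floor 0.79 377 200 [[ 0.555 -0.175  0.047]]
top spool_grip 0.88 234 214 [[0.504 0.224 0.056]]
scene spool 0.74 [351. 137.] 435 [[0.491, 0.201, 0.011], [0.522, 0.215, 0.053], [0.542, 0.253, 0.06]]
scene dispenser 0.7 [357. 149.] 937 [[0.46, 0.169, 0.003], [0.541, 0.222, 0.01], [0.61, 0.275, 0.06]]
scene trays 0.84 [278. 243.]
[... 672 characters left out ...]
ints': array([-1.42529329e+00,  1.80793410e-01,  1.60701132e+00,  1.05863644e-05,
        1.35377257e+00, -2.06293629e-01]), 'qd': array([-8.49743244e-04,  5.45587563e-05, -1.56300297e-03, -6.97219712e-04,
       -4.20221869e-04, -1.44732817e-03]), 'joint_efforts': array([ 1.44985032e-03, -4.33842838e+01, -3.42172194e+01,  7.03889597e-02,
        3.10235296e-02,  1.67475258e-05]), 'position': array([ 0.19816199, -0.53979393,  0.23871269]), 'eef_rot': array([7.82640366e-06, 9.84569934e-01, 1.74991555e-01, 4.93345632e-06]), 'force': array([-0.05490546,  0.94328072, -0.04565092]), 'wrist_torque': array([-0.02662001,  0.05980236,  0.0150266 ]), 'grasp_force': 0.0, 'opening': 0.08804935015832874}
```

View pics/a.png

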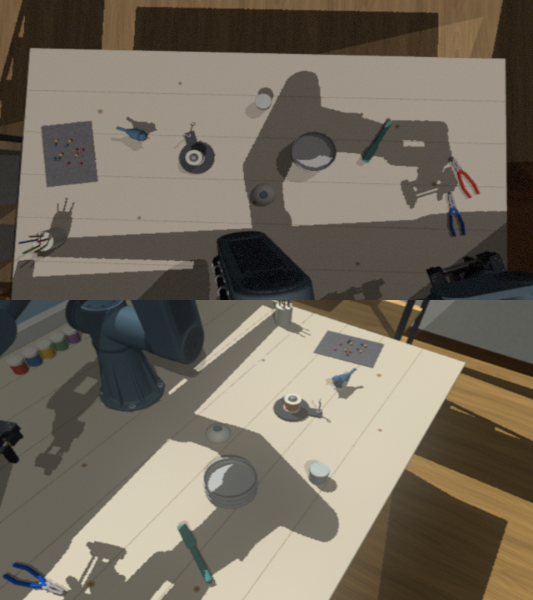

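The top picture shows the spool on its dispenser at about (0.517, 0.228), with the tongue towards +x. The tray stack is at about (0.551, -0.174). I'll go above the spool and look again with the wrist camera.

>>> carry_out(increments=[[22,54,0,0,88],[22,54,0,0,88],[22,54,0,0,88],[22,54,0,0,88],[22,54,0,0,88],[22,54,0,0,88],[22,54,0,0,88],[22,54,0,0,88]])

```text
time_s: 2.1
position: [0.3747, -0.1061, 0.2392]
eef_rot: [0.001, 0.985, 0.175, 0.001]
force: [1.0, -0.7, -0.1]
opening: 0.088
grasp_force: 0.0
```

>>> carry_out(increments=[[22,54,0,0,88],[22,54,0,0,88],[22,54,0,0,88],[22,54,0,0,88],[22,54,0,0,88],[22,54,0,0,88],[0,0,0,0,88],[0,0,0,0,88]])

```text
time_s: 3.1
position: [0.5057, 0.216, 0.2383]
eef_rot: [0.0, 0.984, 0.175, -0.001]
force: [-0.6, 0.0, 0.5]
opening: 0.0881
grasp_force: 0.0
```

```bash
cat >> h.py <<'E'
from scipy.spatial.transform import Rotation as Ro
def wcloud(mask,depth,s):
    m=manip.camera_model("wrist");K=np.array(m["K"]);M=np.array(m["mount"])
    v,u=np.nonzero(mask&(depth>0));d=depth[v,u]
    c=np.c_[(u-K[0,2])/K[0,0]*d,(v-K[1,2])/K[1,1]*d,d]
    q=s["eef_rot"];R=Ro.from_quat([q[1],q[2],q[3],q[0]]).as_matrix()
    return (c@M[:3,:3].T+M[:3,3])@R.T+s["position"]
def circ(P):
    A=np.c_[2*P[:,:2],np.ones(len(P))];x=np.linalg.lstsq(A,(P[:,:2]**2).sum(1),rcond=None)[0]
    return x[:2].round(4),round(float(np.sqrt(x[2]+x[0]**2+x[1]**2)),4)
def mec(P):
    c,r=cv2.minEnclosingCircle(P[:,:2].astype(np.float32)*1000);return np.round(c,1),round(r,1)
E
python3 - <<'E'
from h import *
s=manip.get_state();print(s["time_s"],s["position"],s["eef_rot"],s["joints"].round(3),s["force"])
p,d=manip.camera("wrist")
P=wcloud(np.ones(d.shape,bool),d,s)
near=np.hypot(*(P[:,:2]-[.517,.228]).T)<.13
P=P[near]
for a,b in((.053,.059),(.005,.012),(.0605,.067)):
    Q=P[(P[:,2]>a)&(P[:,2]<b)]
    if a<.02: Q=Q[np.hypot(*(Q[:,:2]-[.517,.228]).T)<.07]
    if a==.0605 : Q=Q[np.hypot(*(Q[:,:2]-[.517,.228]).T)<.03]
    print(a,len(Q), mec(Q) if len(Q) else 0, np.median(Q,0))
Q=P[(P[:,2]>.02)&(np.hypot(*(P[:,:2]-[.517,.228]).T)>.07)];print("guide",np.median(Q,0),Q.max(0))
for n in("spool","post_top"):
    r=manip.tip_of("wrist",n);print(n,r[:1])
cv2.imwrite("pics/b.png",p[:,:,::-1])
E
```

```text
3.1 [0.50572149 0.21597377 0.23832759] [ 2.51018671e-04  9.84497503e-01  1.75397626e-01 -5.26283139e-04] [ 1.880e-01  1.260e-01  1.670e+00 -1.000e-03  1.346e+00  1.406e+00] [-0.60798948  0.01769242  0.54961983]
0.053 1826 (array([548.2, 238.9]), 61.0) [0.51861339 0.22828012 0.05604371]
0.005 5750 (array([521.5, 228.4]), 65.9) [0.53107298 0.23419445 0.00980035]
0.0605 185 (array([517.2, 227.7]), 8.4) [0.51756231 0.22793144 0.06285954]
guide [0.55690664 0.16237169 0.3240626 ] [0.60656409 0.30838535 0.33939183]
spool [{'uv': [314.7, 153.6], 'confidence': 0.47}]
post_top [{'uv': [312.8, 166.0], 'confidence': 0.55}]
```

View pics/b.png

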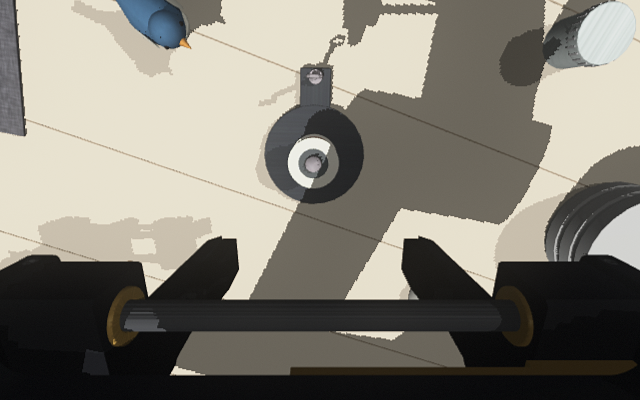

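The wrist picture shows the spool at about (314, 160), with the tongue straight up in the image, so the fingers close at right angles to it. The post is at (517.3, 227.8) mm. I'll descend and grip with the TCP at z of about 21 mm.

>>> carry_out(increments=[[11,12,-40,0,88],[0,0,-50,0,88],[0,0,-50,0,88],[0,0,-30,0,88],[0,0,-20,0,88],[0,0,-18,0,88],[0,0,-10,0,88],[0,0,0,0,88]])

```text
time_s: 4.25
position: [0.517, 0.2279, 0.0204]
eef_rot: [0.0, 0.985, 0.175, -0.0]
force: [0.1, 0.1, 0.5]
opening: 0.088
grasp_force: 0.0
```

>>> carry_out(increments=[[0,0,0,0,70],[0,0,0,0,64],[0,0,0,0,60],[0,0,0,0,56],[0,0,0,0,50],[0,0,0,0,50]])

```text
time_s: 5.0
position: [0.5174, 0.2282, 0.021]
eef_rot: [0.0, 0.985, 0.175, 0.0]
force: [-0.8, 0.0, 4.3]
opening: 0.0557
grasp_force: 30.0
```

>>> carry_out(increments=[[0,0,2,0,50],[0,0,0,0,50]])

```text
time_s: 5.25
position: [0.5167, 0.2282, 0.0223]
eef_rot: [-0.0, 0.985, 0.175, -0.0]
force: [0.1, 0.6, -2.3]
opening: 0.0552
grasp_force: 30.0
```

>>> carry_out(increments=[[0,0,2,0,50],[0,0,1,0,50],[0,0,0,0,50]])

```text
time_s: 5.62
position: [0.517, 0.2282, 0.0257]
eef_rot: [-0.0, 0.985, 0.175, -0.0]
force: [1.0, -0.2, -2.6]
opening: 0.0554
grasp_force: 30.0
```

>>> carry_out(increments=[[0,0,1,0,50],[0,0,0,0,50]])

```text
time_s: 5.88
position: [0.5169, 0.2282, 0.0261]
eef_rot: [-0.0, 0.985, 0.175, -0.0]
force: [1.8, 1.0, -8.9]
opening: 0.0553
grasp_force: 30.0
```

>>> carry_out(increments=[[0,0,-0.5,0.1,50],[0,0,0,0.1,50],[0,0,0,0,50]])

```text
time_s: 6.25
position: [0.5167, 0.2281, 0.0259]
eef_rot: [0.0, 0.962, 0.272, -0.001]
force: [0.1, 0.6, -6.3]
opening: 0.0554
grasp_force: 30.0
```

>>> carry_out(increments=[[0,0,0,0.1,50],[0,0,0,0.1,50],[0,0,0,0,50]])

```text
time_s: 6.62
position: [0.5167, 0.2281, 0.0259]
eef_rot: [-0.0, 0.931, 0.366, -0.0]
force: [-0.4, 0.5, -5.6]
opening: 0.0551
grasp_force: 30.0
```

>>> carry_out(increments=[[0,0,0.2,0.1,50],[0,0,0,0.1,50],[0,0,0,0,50]])

```text
time_s: 7.0
position: [0.5166, 0.2281, 0.026]
eef_rot: [-0.0, 0.89, 0.457, -0.001]
force: [0.2, 0.5, -8.9]
opening: 0.0553
grasp_force: 30.0
```

>>> carry_out(increments=[[0,0,0,0.1,50],[0,0,0,0.1,50],[0,0,0,0,50]])

```text
time_s: 7.38
position: [0.5167, 0.2282, 0.0261]
eef_rot: [-0.0, 0.84, 0.543, -0.0]
force: [0.0, -0.6, -8.7]
opening: 0.0554
grasp_force: 30.0
```

>>> carry_out(increments=[[0,0,0,0.1,50],[0,0,0,0.1,50],[0,0,0,0,50]])

```text
time_s: 7.75
position: [0.5168, 0.2282, 0.0262]
eef_rot: [-0.0, 0.781, 0.624, -0.0]
force: [0.2, -0.2, -8.3]
opening: 0.0552
grasp_force: 30.0
```

>>> carry_out(increments=[[0,0,0,0.1,50],[0,0,0,0.1,50],[0,0,0,0,50]])

```text
time_s: 8.12
position: [0.5171, 0.2283, 0.0263]
eef_rot: [-0.0, 0.715, 0.699, -0.0]
force: [-0.2, 0.4, -9.0]
opening: 0.0549
grasp_force: 30.0
```

>>> carry_out(increments=[[0,0,0,0.1,50],[0,0,0,0.1,50],[0,0,0,0,50]])

```text
time_s: 8.5
position: [0.5169, 0.2282, 0.0262]
eef_rot: [-0.0, 0.642, 0.767, -0.0]
force: [-1.1, 1.2, -10.3]
opening: 0.056
grasp_force: 30.0
```

>>> carry_out(increments=[[0,0,0,0.1,50],[0,0,0,0.1,50],[0,0,0,0,50]])

```text
time_s: 8.88
position: [0.5172, 0.2281, 0.0267]
eef_rot: [0.0, 0.562, 0.827, -0.0]
force: [-1.3, -0.5, -6.5]
opening: 0.0553
grasp_force: 30.0
```

>>> carry_out(increments=[[0,0,0,0.1,50],[0,0,0,0.1,50],[0,0,0,0,50]])

```text
time_s: 9.25
position: [0.5175, 0.2284, 0.0271]
eef_rot: [0.0, 0.477, 0.879, 0.0]
force: [-2.2, 0.7, -1.1]
opening: 0.0549
grasp_force: 30.0
```

>>> carry_out(increments=[[0,0,0,0.1,50],[0,0,0,0.1,50],[0,0,0,0,50]])

```text
time_s: 9.62
position: [0.5174, 0.2283, 0.0269]
eef_rot: [0.0, 0.387, 0.922, 0.0]
force: [-2.0, 1.0, -0.8]
opening: 0.0552
grasp_force: 30.0
```

>>> carry_out(increments=[[0,0,0,-0.1,50],[0,0,0.5,0,50],[0,0,0.5,0,50],[0,0,0,0,50]])

```text
time_s: 10.12
position: [0.5174, 0.2282, 0.0276]
eef_rot: [0.0, 0.43, 0.903, 0.0]
force: [-1.2, -0.6, -1.9]
opening: 0.0555
grasp_force: 30.0
```

>>> carry_out(increments=[[0,0,1,0,50],[0,0,0,0,50]])

```text
time_s: 10.38
position: [0.5174, 0.2282, 0.0286]
eef_rot: [0.0, 0.43, 0.903, 0.0]
force: [-1.5, 0.9, -2.1]
opening: 0.0552
grasp_force: 30.0
```

>>> carry_out(increments=[[0,0,1,0,50],[0,0,0,0,50]])

```text
time_s: 10.62
position: [0.5173, 0.2283, 0.0296]
eef_rot: [0.0, 0.43, 0.903, 0.0]
force: [0.1, 0.6, -1.9]
opening: 0.0554
grasp_force: 30.0
```

It is free: the spool is 3.5 mm above the earlier stop and the force is only its weight.

>>> carry_out(increments=[[0,0,2,0,50],[0,0,3,0,50],[0,0,3,0,50],[0,0,0,0,50]])

```text
time_s: 11.12
position: [0.5173, 0.2283, 0.0378]
eef_rot: [0.0, 0.43, 0.903, 0.0]
force: [-0.1, -0.2, -2.0]
opening: 0.0553
grasp_force: 30.0
```

>>> carry_out(increments=[[0,0,8,0,50],[0,0,10,0,50],[0,0,10,0,50],[0,0,10,0,50],[0,0,15,0,50],[0,0,20,0,50],[0,0,0,0,50],[0,0,0,0,50]])

```text
time_s: 12.12
position: [0.5169, 0.2282, 0.1102]
eef_rot: [-0.0, 0.43, 0.903, -0.0]
force: [0.8, -0.0, -1.8]
opening: 0.0554
grasp_force: 30.0
```

```bash
python3 - <<'E'
from h import *
s=manip.get_state();print(s["time_s"],s["position"],s["joints"].round(3),s["force"])
for cam in("top","scene"):
    p,d=manip.camera(cam)
    for n in("dispenser","trays","spool"):
        for r in manip.cut_out(cam,n)[:1]:
            P=cloud(cam,r["mask"],d);print(cam,n,round(r["confidence"],2),np.percentile(P,[2,98],axis=0).round(3).tolist())
            if n=="trays":
                Q=P[(P[:,2]>.066)]; print("rim",circ(Q),mec(Q))
    for n in("tray_floor",):
        for r in manip.tip_of(cam,n)[:1]:
            u,v=np.round(r["uv"]).astype(int);print(cam,n,r["confidence"],world(cam,[u,v],d[v,u]).round(3))
cv2.imwrite("pics/c.png",p[60:300,220:520,::-1].repeat(2,0).repeat(2,1))
E
```

```text
12.125 [0.51688018 0.22815563 0.11018483] [ 0.206  0.308  1.733 -0.     1.101 -0.475] [ 0.82835936 -0.00710044 -1.84483893]
top dispenser 0.66 [[0.487, 0.169, 0.004], [0.61, 0.256, 0.018]]
top trays 0.75 [[0.485, -0.242, 0.044], [0.617, -0.104, 0.072]]
rim (array([ 0.5505, -0.1724]), 0.0729) (array([ 550.8, -172.6]), 75.1)
top spool 0.42 [[0.58, 0.389, 0.006], [0.622, 0.488, 0.074]]
top tray_floor 0.97 [[ 0.549 -0.169  0.053]]
scene dispenser 0.75 [[0.462, 0.169, 0.001], [0.607, 0.283, 0.06]]
scene trays 0.76 [[0.479, -0.245, 0.013], [0.622, -0.102, 0.072]]
rim (array([ 0.55  , -0.1729]), 0.0729) (array([ 549.7, -173.2]), 75.5)
scene spool 0.55 [[0.494, 0.201, 0.098], [0.542, 0.251, 0.148]]
scene tray_floor 0.66 [[ 0.549 -0.179  0.05 ]]
```

View pics/c.png

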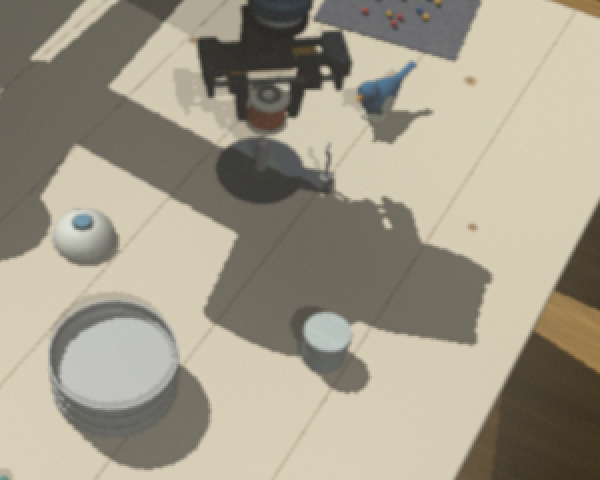

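Spool is clear of the post, as the scene picture shows (spool hanging in the fingers at about (267, 105), dispenser in place below). Tray centre (550, -173) mm.

>>> carry_out(increments=[[0,0,30,0,50],[0,-10,30,0,50],[3,-30,0,0,50],[5,-50,0,0,50],[5,-55,0,0,50],[5,-55,0,0,50],[5,-55,0,0,50],[5,-55,0,0,50]])

```text
time_s: 13.62
position: [0.5452, -0.0836, 0.1706]
eef_rot: [0.0, 0.43, 0.903, 0.0]
force: [1.2, 0.1, -2.2]
opening: 0.0551
grasp_force: 30.0
```

>>> carry_out(increments=[[3,-50,0,0,50],[2,-30,0,0,50],[0,-11,0,0,50],[0,0,-20,0,50],[0,0,-30,0,50],[0,0,-30,0,50],[0,0,-10,0,50],[0,0,0,0,50]])

```text
time_s: 14.62
position: [0.55, -0.172, 0.0802]
eef_rot: [-0.001, 0.43, 0.903, 0.0]
force: [0.4, -0.8, -2.2]
opening: 0.0552
grasp_force: 30.0
```

>>> carry_out(increments=[[0,0,-5,0,50],[0,0,-5,0,50],[0,0,-4,0,50],[0,0,0,0,50]])

```text
time_s: 15.12
position: [0.5499, -0.1727, 0.0661]
eef_rot: [-0.0, 0.43, 0.903, 0.0]
force: [-0.2, -0.4, -1.8]
opening: 0.0552
grasp_force: 30.0
```

>>> carry_out(increments=[[0,0,-1,0,50],[0,0,-1,0,50],[0,0,0,0,50]])

```text
time_s: 15.5
position: [0.5501, -0.1728, 0.0644]
eef_rot: [-0.0, 0.43, 0.903, 0.0]
force: [0.7, 0.1, -2.3]
opening: 0.0553
grasp_force: 30.0
```

>>> carry_out(increments=[[0,0,-0.5,0,50],[0,0,-0.5,0,50],[0,0,0,0,50]])

```text
time_s: 15.88
position: [0.5501, -0.1728, 0.0634]
eef_rot: [-0.0, 0.43, 0.903, 0.0]
force: [-0.4, -0.5, -2.3]
opening: 0.0556
grasp_force: 30.0
```

>>> carry_out(increments=[[0,0,-0.5,0,50],[0,0,0,0,50]])

```text
time_s: 16.12
position: [0.5501, -0.1728, 0.0629]
eef_rot: [-0.0, 0.43, 0.903, 0.0]
force: [-0.8, -0.6, -2.2]
opening: 0.0553
grasp_force: 30.0
```

>>> carry_out(increments=[[0,0,-0.6,0,50],[0,0,0,0,50]])

```text
time_s: 16.38
position: [0.5501, -0.1728, 0.0623]
eef_rot: [-0.0, 0.43, 0.903, 0.0]
force: [0.5, -0.3, -2.0]
opening: 0.0555
grasp_force: 30.0
```

>>> carry_out(increments=[[0,0,-0.6,0,50],[0,0,0,0,50]])

```text
time_s: 16.62
position: [0.5502, -0.1728, 0.0621]
eef_rot: [0.0, 0.43, 0.903, -0.0]
force: [-1.8, 1.7, 1.7]
opening: 0.0555
grasp_force: 30.0
```

Touched down (force has gone from -2 to +1.7 N). Open gently, only to 70 mm, and rise.

>>> carry_out(increments=[[0,0,0,0,57],[0,0,0,0,60],[0,0,0,0,66],[0,0,0,0,74],[0,0,0,0,74],[0,0,0,0,74]])

```text
time_s: 17.38
position: [0.5502, -0.1728, 0.0617]
eef_rot: [0.0, 0.43, 0.903, 0.0]
force: [0.1, -0.4, -0.4]
opening: 0.0741
grasp_force: 0.0
```

>>> carry_out(increments=[[0,0,5,0,74],[0,0,15,0,74],[0,0,30,0,74],[0,0,50,0,74],[0,0,50,0,74],[0,0,0,0,74]])

```text
time_s: 18.12
position: [0.553, -0.1742, 0.2182]
eef_rot: [0.005, 0.43, 0.903, -0.0]
force: [0.8, -0.4, -0.0]
opening: 0.0744
grasp_force: 0.0
```

```bash
python3 - <<'E'
from h import *
p,d=manip.camera("scene")
for n in("spool","dispenser","trays","charger","canister","bird","brush"):
    for r in manip.cut_out("scene",n)[:1]:
        P=cloud("scene",r["mask"],d);print(n,round(r["confidence"],2),np.percentile(P,[2,50,98],axis=0).round(3).tolist())
        if n=="trays": print(circ(P[P[:,2]>.066][:]))
cv2.imwrite("pics/d.png",p[60:300,220:520,::-1].repeat(2,0).repeat(2,1))
print(manip.get_state()["force"],manip.get_state()["opening"])
E
```

```text
spool 0.76 [[0.524, -0.199, 0.054], [0.555, -0.18, 0.095], [0.576, -0.149, 0.1]]
dispenser 0.91 [[0.462, 0.169, -0.0], [0.528, 0.226, 0.01], [0.608, 0.287, 0.056]]
trays 0.59 [[0.48, -0.246, 0.012], [0.564, -0.188, 0.051], [0.623, -0.102, 0.073]]
(array([ 0.5502, -0.173 ]), 0.0728)
charger 0.54 [[0.374, -0.049, 0.004], [0.404, -0.033, 0.019], [0.423, 0.006, 0.034]]
canister 0.85 [[0.709, -0.025, 0.0], [0.739, -0.009, 0.051], [0.762, 0.031, 0.056]]
bird 0.64 [[0.578, 0.389, 0.001], [0.605, 0.415, 0.052], [0.621, 0.481, 0.072]]
brush 0.97 [[0.521, -0.441, 0.001], [0.591, -0.394, 0.022], [0.676, -0.35, 0.029]]
[0.69863071 0.96129785 0.58676983] 0.07421616272320938
```

View pics/d.png

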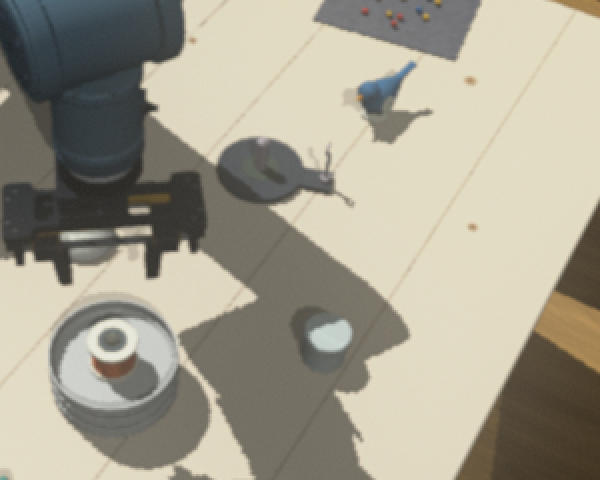

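The spool stands upright in the middle of the top tray at about (113, 350). The gripper is clear of it and nothing else has moved.

```bash
python3 -c "
from bench import manip
print(manip.finish_job())"
```

```text
the job is handed in; nothing more can be done
None
```

The spool came off the dispenser after a turn of about 1.9 rad and now stands upright and released in the middle of the top tray; the last picture showed nothing else moved, and the job is handed in (no verdict was returned).

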